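# Put the microscope optics away

## Robot

A 7-joint arm with a two-finger parallel gripper is mounted at the origin on the work surface. World frame = base frame: x ahead of the robot, y to its left, z up, the work surface at z = 0. Lengths are in m, angles in rad, forces in N, time in s.
With the tool pointing down it reaches from about 0.4 to 0.85 m from the base axis. Payload 10.4 kg.
Tool frame: the origin (TCP) lies midway between the tips of the shut fingers; the grasp point (between the pads) lies 19 mm behind it (manip.grasp_offset is the distance from the TCP to the grasp point, in m); z points along the fingers, y is the line along which they close (so a half turn about z gives the same grasp; the last joint's range is limited). The gripper opens to 85 mm and grips with 20 to 120 N. Pads are 22 mm wide; open, the fingers measure 114 mm over their backs; the gripper's body (76 mm by 85 mm) begins 54 mm behind the grasp point. The pads swing forward as they close: fully open they stand 13 mm farther back than shut.
Start: joints at [-1.184, 0.332, -0.065, 1.46, 0.022, 1.35, -0.088], TCP at [0.249, 0.573, 0.231] pointing down, gripper open.
Joint ranges: [-2.6, 2.6], [-0.5, 2.12], [-1.47, 1.34], [0.16, 2.42], [-1.27, 4.41], [0.06, 2.06], [-2.6, 2.6]. Speed limits (rad/s): [2.22, 2.22, 2.79, 2.79, 3.14, 3.14, 3.14].

## Interface

Orientations are given as a unit quaternion [x, y, z, w].
In Python, from workcell import manip, camrig, telemetry gives the robot as it stands (manip), with the cameras (camrig) and the readings (telemetry).
- The arm moves only by the tool inch_along, called by a JSON object that holds its "api" and its "payload", one argument or row to a line. Schema: {"type":"object","properties":{"moves":{"type":"array","items":{"type":"number"},"minItems":7,"maxItems":140},"grip_n":{"type":"number"},"only":{"type":"string"},"quiet":{"type":"boolean"},"lines":{"type":"string"}},"required":["moves"],"additionalProperties":false}. moves is one flat list of numbers that holds 1 to 20 rows one after another, with no inner brackets; each row has 7 numbers: a rotation vector rx, ry, rz in normalised numbers (1 is 2 rad), then dx, dy, dz in fractions of the full range, 1 being 0.8 m, then the opening from 0.0 (shut) to 1.0 (fully open); each row is the pose to reach, as a shift and turn from the pose commanded when the call began, along the tool's axes at that moment; what a row does not reach only later rows make up. A row lasts 1/8 s, in which the tool goes at most 0.0625 m and 0.188 rad, less where a joint would pass 70% of its speed; a pose out of reach is approached as far as the arm can. The fingers move at their own pace and stop on an object; grip_n is the grip in N (left out, the last holds). Time passes only in rows, so rows that do not move let the fingers close. The tool returns the time, the measured TCP pose, the force, the opening and the grip force at its end. only (a regular expression) keeps the lines of the reply that match it, lines (a string "A,B") keeps lines A to B, and quiet returns only ok. Shift and turn numbers lie between -1 and 1, and a call with a number outside is refused. Input that does not fit is refused with a message, and nothing moves.
- telemetry.get_obs(): the state, without advancing time (a new reading comes with each control period).
- camrig.camera(name): name is "scene" or "top" or "wrist"; returns the picture (384x512x3 uint8, blue, green, red); there is no depth.
- camrig.calibration(name): a dict with "fx", "fy", "cx", "cy" (pixels), "k1" (the pictures are not rectified: a ray, as slopes to the right and down, at radius r is drawn at 1 + k1 r^2 times it, then the intrinsics apply), "world_from_camera" (4x4, takes a point from camera to world coordinates); the wrist camera has in their place "tool_from_camera" (4x4, takes a point from camera to tool coordinates, whose origin is the TCP and whose axes are the flange's). Camera axes: x right, y up, looking along -z (the intrinsics and any distortion apply to the point x, -y, -z); pixel columns grow to the right and rows downward; lengths in m; the calibration is good to about 2 mm. A picture is of the moment at which its call begins: read the wrist's pose just before it. calibration takes no time and is no camera call.
- manip.hand_in(): hands the job in; it is judged then, once.
The state is a dict: "clock": time; "joint_pos": joint angles; "joint_velocities": joint speeds; "tau": joint torques, N m; "position": TCP position; "ee_rot": TCP orientation; "ft_force": force on the tool from outside, world axes, zero at the start; "torque": the same for the moment, N m; "grip_width": opening from 0.0 (shut) to 1.0 (fully open); "grasp_force": force on a finger pad.
Only numpy, scipy, OpenCV 4.12 (cv2) and the standard library are available. Lean on these libraries where they do the work, as an engineer would, in place of code of your own. Each camera call takes 0.05 s, during which the arm holds its last target. There are 200 camera calls.

## Task

Put the microscope parts away: one eyepiece in each bay of the wooden tray, each objective in the bay of the white tray whose floor has the colour of its band, and the oil bottle in the round steel dish. Set each one down gently rather than dropping it, standing upright and flat on the floor of its place. Leave the holder stand and the petri dish where they are.

Things in the scene. Friction and masses are not known exactly. Their poses are not given: they have to be found in the camera images.
- eyepiece_white: Microscope eyepiece, 44 mm tall: a steel tube 30 mm in diameter and 18 mm high below, a black knurled head 38 mm in diameter above it (18 to 44 mm), on top a white ring around a bluish lens. About 90 g (60 to 130). Grip it round the head, about 32 mm above its foot. Stands upright; origin at the centre of its underside, z up; round, so its yaw does not matter.
- eyepiece_yellow: Microscope eyepiece, 44 mm tall: a steel tube 30 mm in diameter and 18 mm high below, a black knurled head 38 mm in diameter above it (18 to 44 mm), on top a yellow ring around a bluish lens. About 90 g (60 to 130). Grip it round the head, about 32 mm above its foot. Stands upright; origin at the centre of its underside, z up; round, so its yaw does not matter.
- objective_red: Microscope objective, 50 mm tall: a steel barrel 28 mm in diameter, its top 9 mm (27 to 36 mm up) a red band, above it a steel cone narrowing to a 14 mm nose. About 110 g (75 to 155). Grip it round the barrel, about 30 mm above its foot. Stands upright; origin at the centre of its underside, z up; round, so its yaw does not matter.
- objective_blue: Microscope objective, 50 mm tall: a steel barrel 28 mm in diameter, its top 9 mm (27 to 36 mm up) a blue band, above it a steel cone narrowing to a 14 mm nose. About 110 g (75 to 155). Grip it round the barrel, about 30 mm above its foot. Stands upright; origin at the centre of its underside, z up; round, so its yaw does not matter.
- oil_bottle: Closed brown bottle of immersion oil with a white label and a black cap, 58 mm tall: body 32 mm in diameter up to 36 mm, then a shoulder and a 20 mm cap. About 60 g (40 to 85). Grip it round the body, about 30 mm above its foot. Stands upright; origin at the centre of its underside, z up; round, so its yaw does not matter.
- eyepiece_tray: Wooden tray with dark green bay floors, fixed, 66 mm (its x) by 138 mm (its y), any yaw, origin at the centre of its underside. Two square bays 56 mm wide inside, centres at its y +36 and -36 mm (x 0), floors 4 mm up; walls 5 mm thick, divider 16 mm, all 12 mm high. For the two eyepieces, one in each bay, either way round.
- objective_tray: White plastic tray, fixed, 66 mm (its x) by 138 mm (its y), any yaw, origin at the centre of its underside. Two square bays 56 mm wide inside, centres at its y +36 and -36 mm (x 0), floors 4 mm up; walls 5 mm thick, divider 16 mm, all 12 mm high. The bay at +y has a red floor, the bay at -y a blue floor.
- oil_dish: Round shallow steel dish, fixed to the bench, 72 mm across at the rim, 12 mm high, inner floor 60 mm across and 4 mm above the bench. Origin at the centre of its underside.
- holder_stand: Bystander: grey cast specimen-holder stand, round foot 90 mm across, 92 mm tall, a black knob at the side near its top; loose, 0.7 kg. Origin at the centre of its underside.
- petri_dish: Bystander: covered glass petri dish with amber jelly inside, seen through the lid, 90 mm across, 18 mm high; loose, 80 g. Origin at the centre of its underside.

How it is judged:
At the end, for the whole second after the job is handed in: One eyepiece per bay of the wooden tray, each objective in the white tray's bay of its colour (within 16 mm of the bay's centre along each side), bottle within 19 mm of the dish's centre; all upright to 0.1 rad, on the floor of their place (origin 1 to 6.5 mm up), released, at rest (z of eyepiece_white in the frame of eyepiece_tray between 0.001 and 0.0065 m and angle between each of eyepiece_white, eyepiece_yellow, objective_red, objective_blue, oil_bottle's own z axis and vertical below 0.1 rad and linear speed of each of eyepiece_white, eyepiece_yellow, objective_red, objective_blue, oil_bottle below 0.02 m/s and angular speed of each of eyepiece_white, eyepiece_yellow, objective_red, objective_blue, oil_bottle below 0.3 rad/s and z of eyepiece_yellow in the frame of eyepiece_tray between 0.001 and 0.0065 m and z of objective_red in the frame of objective_tray between 0.001 and 0.0065 m and z of objective_blue in the frame of objective_tray between 0.001 and 0.0065 m and z of oil_bottle in the frame of oil_dish between 0.001 and 0.0065 m and x of objective_red in the frame of objective_tray between -0.016 and 0.016 m and y of objective_red in the frame of objective_tray between 0.02 and 0.052 m and x of objective_blue in the frame of objective_tray between -0.016 and 0.016 m and y of objective_blue in the frame of objective_tray between -0.052 and -0.02 m and horizontal distance between oil_bottle and oil_dish below 0.019 m and ((x of eyepiece_white in the frame of eyepiece_tray between -0.016 and 0.016 m and y of eyepiece_white in the frame of eyepiece_tray between 0.02 and 0.052 m and x of eyepiece_yellow in the frame of eyepiece_tray between -0.016 and 0.016 m and y of eyepiece_yellow in the frame of eyepiece_tray between -0.052 and -0.02 m) or (x of eyepiece_white in the frame of eyepiece_tray between -0.016 and 0.016 m and y of eyepiece_white in the frame of eyepiece_tray between -0.052 and -0.02 m and x of eyepiece_yellow in the frame of eyepiece_tray between -0.016 and 0.016 m and y of eyepiece_yellow in the frame of eyepiece_tray between 0.02 and 0.052 m))); the robot touches nothing.
It fails at once if the holder stand is moved more than 15 mm (distance of holder_stand from where it was at the start of the episode above 0.015 m).
It fails at once if the petri dish is moved more than 15 mm (distance of petri_dish from where it was at the start of the episode above 0.015 m).
It fails at once if a part is dropped (moving faster than 0.6 m/s while the fingers do not touch it, a fall of about 20 mm) ((linear speed of eyepiece_white above 0.6 m/s and contact force between the fingers and eyepiece_white below 0.02 N) or (linear speed of eyepiece_yellow above 0.6 m/s and contact force between the fingers and eyepiece_yellow below 0.02 N) or (linear speed of objective_red above 0.6 m/s and contact force between the fingers and objective_red below 0.02 N) or (linear speed of objective_blue above 0.6 m/s and contact force between the fingers and objective_blue below 0.02 N) or (linear speed of oil_bottle above 0.6 m/s and contact force between the fingers and oil_bottle below 0.02 N)).
It also fails if it takes over 125 s, if anything falls off the work surface, if the arm or the gripper's body presses on something with over 40 N, if the wrist force passes 120 N, or if a joint passes its speed limit or range.

## Working session

There is one attempt and no reset: what is moved stays moved. The work goes in short steps, Python scripts to look and compute and a tool call to move; the robot and the scene stay as the last step left them, time stands still between calls to the robot, and variables do not carry over. Pictures are saved under pics/ and viewed, at most 14 in all, crops included, and the job is handed in when it is done.

```bash
ls; mkdir -p pics
```

Run:
```python
from workcell import manip, camrig, telemetry
import cv2
o=telemetry.get_obs(); print({k:o[k] for k in ("clock","position","ee_rot","grip_width","joint_pos")}, manip.grasp_offset)
for n in("top","scene"):
    cv2.imwrite(f"pics/{n}0.png",cv2.resize(camrig.camera(n),(800,600),interpolation=cv2.INTER_CUBIC))
    print(camrig.calibration(n))
print(camrig.calibration("wrist"))
```

```text
pics
workcell.py
{'clock': 0.0, 'position': array([0.24885086, 0.57289841, 0.23049539]), 'ee_rot': array([ 2.03453623e-01,  9.79084314e-01, -7.17846771e-04, -1.16515279e-04]), 'grip_width': 0.9978376478164928, 'joint_pos': array([-1.1836309 ,  0.33287611, -0.06468858,  1.46097873,  0.02159157,
        1.3498874 , -0.08851189])} 0.0187
{'fx': 481.14834964934494, 'fy': 481.14834964934494, 'cx': 265.65997445905134, 'cy': 195.31110657766695, 'k1': -0.0028439783947798204, 'world_from_camera': array([[ 0.01831754,  0.99324655, -0.11456769,  0.39576016],
       [-0.99965045,  0.02037847,  0.01684335,  0.01213128],
       [ 0.01906432,  0.11421912,  0.99327264,  1.22286563],
       [ 0.        ,  0.        ,  0.        ,  1.        ]])}
{'fx': 495.405787791382, 'fy': 495.405787791382, 'cx': 246.32311934972572, 'cy': 198.65124783089456, 'k1': -0.10843466082951156, 'world_from_camera': array([[-0.7232804 , -0.43138557,  0.53923274,  1.20766694],
       [ 0.69041908, -0.43627968,  0.57704552,  0.73528744],
       [-0.01367282,  0.78966229,  0.61338937,  0.82674745],
       [ 0.        ,  0.        ,  0.        ,  1.        ]])}
{'fx': 336.6240309420528, 'fy': 336.6240309420528, 'cx': 251.05595499174615, 'cy': 198.27441684808838, 'k1': 0.010981486411759571, 'tool_from_camera': array([[ 9.91756316e-04,  9.55407946e-01,  2.95287441e-01,
         7.45395892e-02],
       [ 9.99999361e-01, -1.10763884e-03,  2.25174703e-04,
         2.61064670e-04],
       [ 5.42205538e-04,  2.95287029e-01, -9.55408434e-01,
        -1.43030260e-01],
       [ 0.00000000e+00,  0.00000000e+00,  0.00000000e+00,
         1.00000000e+00]])}
```

View pics/top0.png

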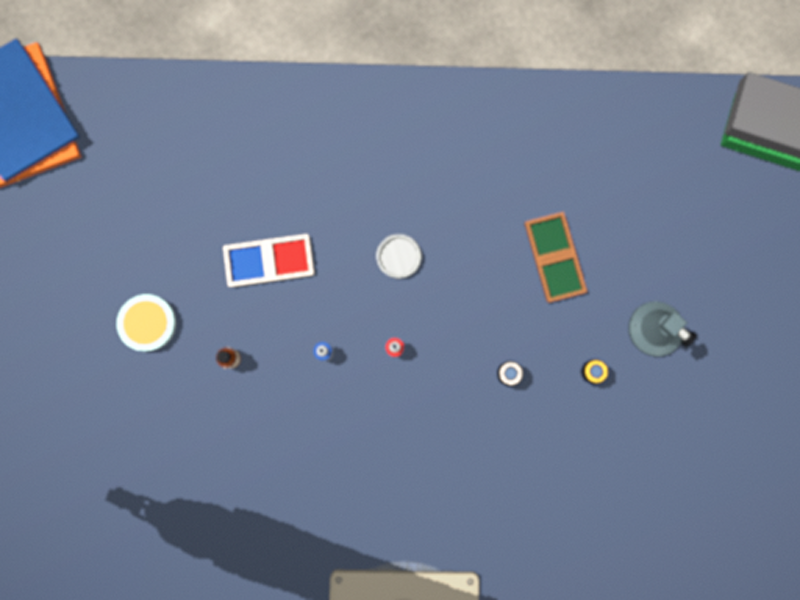

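View pics/scene0.png

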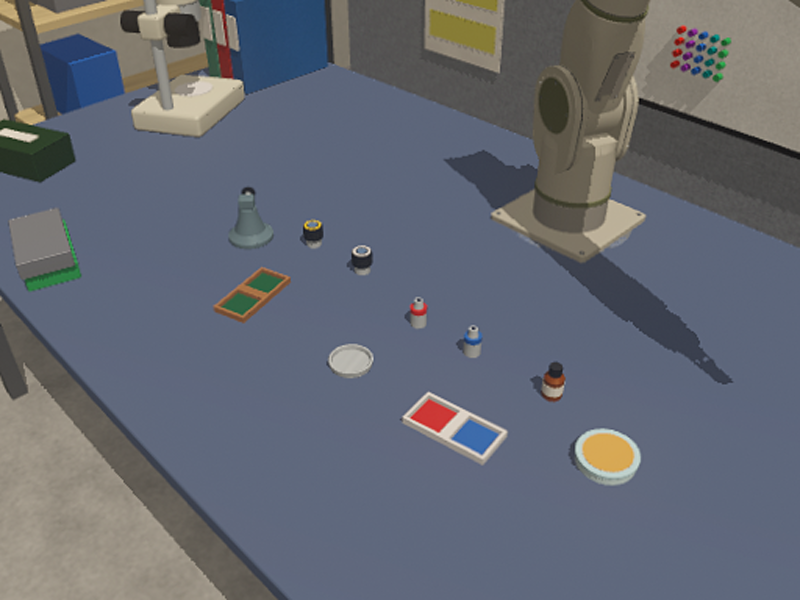

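The top view shows everything: white tray at about (268,260) with red bay (291,257) and blue bay (247,263), dish at (399,257), and green bays at (550,236) and (562,278). In the parts row, the bottle is at (227,357), blue at (322,351), red at (395,347), the white eyepiece at (511,373) and yellow at (596,371). I'll enlarge it to read the positions more exactly.

Create h.py:
```python
import numpy as np, cv2
from scipy.spatial.transform import Rotation as R
from workcell import manip, camrig, telemetry
def tool():
    o=telemetry.get_obs(); T=np.eye(4); T[:3,:3]=R.from_quat(o["ee_rot"]).as_matrix(); T[:3,3]=o["position"]; return T
def world(name,uv,z,T=None):
    c=camrig.calibration(name); M=T@c["tool_from_camera"] if T is not None else c["world_from_camera"]
    K=np.array([[c["fx"],0,c["cx"]],[0,c["fy"],c["cy"]],[0,0,1]])
    p=cv2.undistortPoints(np.float64([[uv]]),K,np.float64([c["k1"],0,0,0]))[0,0]
    d=M[:3,:3]@[p[0],-p[1],-1]; o=M[:3,3]; return (o+d*(z-o[2])/d[2])[:2]
```

Run:
```python
from h import *
im=camrig.camera("top")
a=im[145:245,70:260]; b=im[145:245,235:425]   # 3x each
c=np.vstack([cv2.resize(x,None,fx=3,fy=3,interpolation=cv2.INTER_CUBIC) for x in(a,b)])
cv2.imwrite("pics/topc.png",c); print(c.shape)
```

```text
(600, 570, 3)
```

View pics/topc.png

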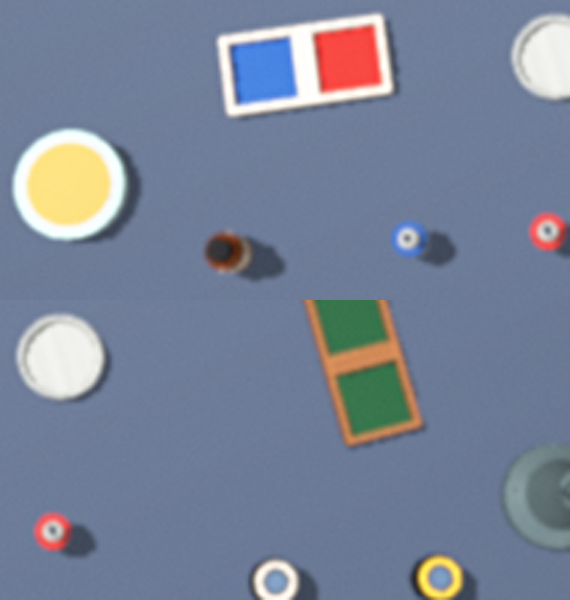

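The crop gives the part tops: bottle cap (221,250), blue nose (407,238), red nose (52,531), white ring (276,581) and yellow ring (439,577). The places are blue floor (263,71), red floor (348,59), dish (61,357) and lower green floor (375,399).

Create pos.py:
```python
from h import *
A=lambda c,r:(70+c/3,145+r/3); B=lambda c,r:(235+c/3,145+(r-300)/3); C=lambda c,r:(c*.64,r*.64)
P=dict(bottle=(A(221,250),.058),blue=(A(407,238),.05),red=(B(52,531),.05),white=(B(276,581),.044),yellow=(B(439,577),.044),
 bluebay=(A(263,71),.004),redbay=(A(348,59),.004),dish=(B(61,357),.012),green_lo=(B(375,399),.004),green_hi=(C(550,236),.004),petri=(A(70,184),.018),stand=(C(655,328),.0))
W={k:world("top",*v) for k,v in P.items()}
if __name__=="__main__":
    for k,v in W.items(): print(k,v.round(4))
    T=tool(); print(T.round(4))
    for k in W: print(k,(T[:3,:3].T@(np.r_[W[k],.25]-T[:3,3])).round(3), np.hypot(*W[k]).round(3))
```

```bash
python3 pos.py
```

```text
bottle [0.4441 0.2846]
blue [0.457  0.1368]
red [0.4649 0.0235]
white [ 0.428  -0.1599]
yellow [ 0.4338 -0.2936]
bluebay [0.5992 0.2687]
redbay [0.6112 0.1969]
dish [0.6153 0.0194]
green_lo [ 0.5861 -0.2503]
green_hi [ 0.6562 -0.2298]
petri [0.4982 0.4217]
stand [ 0.5072 -0.4033]
[[-9.172e-01  3.984e-01 -4.000e-04  2.489e-01]
 [ 3.984e-01  9.172e-01 -1.000e-03  5.730e-01]
 [-0.000e+00 -1.100e-03 -1.000e+00  2.307e-01]
 [ 0.000e+00  0.000e+00  0.000e+00  1.000e+00]]
bottle [-0.294 -0.187 -0.019] 0.527
blue [-0.365 -0.317 -0.019] 0.477
red [-0.417 -0.418 -0.019] 0.466
white [-0.456 -0.601 -0.019] 0.457
yellow [-0.515 -0.721 -0.018] 0.524
bluebay [-0.443 -0.14  -0.019] 0.657
redbay [-0.482 -0.201 -0.019] 0.642
dish [-0.557 -0.362 -0.019] 0.616
green_lo [-0.637 -0.621 -0.019] 0.637
green_hi [-0.693 -0.574 -0.019] 0.695
petri [-0.289 -0.039 -0.019] 0.653
stand [-0.626 -0.793 -0.018] 0.648
```

The manual's scale: shifts go in shares of 0.8 m and turns go in shares of 2 rad. Converting my numbers, -0.395 m is -0.4938, -0.279 m is -0.3488, -0.41 rad is -0.205.

{"api": "inch_along", "payload": {
  "moves": [0,0,-0.025,-0.0375,-0.025,0,1,0,0,-0.05,-0.1,-0.0688,0,1,0,0,-0.1,-0.1625,-0.1125,0,1,0,0,-0.15,-0.225,-0.1563,0,1,0,0,-0.205,-0.2875,-0.2,0,1,0,0,-0.205,-0.35,-0.2438,0,1,0,0,-0.205,-0.4125,-0.2875,0,1,0,0,-0.205,-0.4625,-0.325,0,1,0,0,-0.205,-0.4938,-0.3488,0,1,0,0,-0.205,-0.4938,-0.3488,0,1,0,0,-0.205,-0.4938,-0.3488,0,1,0,0,-0.205,-0.4938,-0.3488,0,1]
}}

```text
clock: 1.65
position: [0.4996, 0.1612, 0.2312]
ee_rot: [-0.001, 1.0, 0.0, -0.0]
ft_force: [0.1, -0.0, 0.4]
grip_width: 1.001
grasp_force: 0.0
```

Run:
```python
from h import *
T=tool(); print(T.round(4)); im=camrig.camera("wrist")
cv2.imwrite("pics/w1.png",cv2.resize(im,(800,600),interpolation=cv2.INTER_CUBIC))
```

```text
[[-1.000e+00 -2.300e-03 -3.000e-04  4.996e-01]
 [-2.300e-03  1.000e+00  3.000e-04  1.612e-01]
 [ 3.000e-04  3.000e-04 -1.000e+00  2.312e-01]
 [ 0.000e+00  0.000e+00  0.000e+00  1.000e+00]]
```

View pics/w1.png

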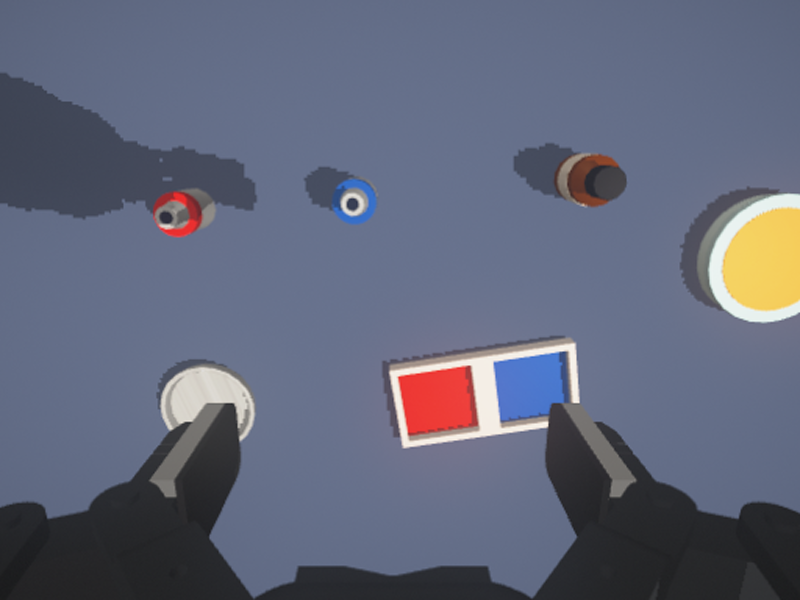

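The wrist view shows red nose (167,216), blue nose (352,203), cap (606,182), red floor (438,401), blue floor (532,388) and dish rim (208,403). I'll compare these with the top view.

Run:
```python
from pos import *
T=tool()
for k,uv,z in (("red",(167,216),.05),("blue",(352,203),.05),("bottle",(606,182),.058),("redbay",(438,401),.004),("bluebay",(532,388),.004),("dish",(208,403),.012)):
    w=world("wrist",(uv[0]*.64,uv[1]*.64),z,T); print(k,w.round(4),((w-W[k])*1e3).round(1))
```

```text
red [0.4658 0.0234] [ 0.9 -0.2]
blue [0.4575 0.1364] [ 0.5 -0.4]
bottle [0.4443 0.2856] [0.2 1. ]
redbay [0.6136 0.1969] [ 2.4 -0.1]
bluebay [0.6022 0.269 ] [3.  0.3]
dish [0.6117 0.021 ] [-3.6  1.6]
```

Both views agree to within about 3 mm. Next I pick up the blue objective.

Scaled: 0.222 m is 0.2775, 0.16 m is 0.2.

{"api": "inch_along", "payload": {
  "moves": [0,0,0,0.025,-0.015,0.0375,1,0,0,0,0.0538,-0.0313,0.0875,1,0,0,0,0.0538,-0.0313,0.15,1,0,0,0,0.0538,-0.0313,0.2,1,0,0,0,0.0538,-0.0313,0.2375,1,0,0,0,0.0538,-0.0313,0.2625,1,0,0,0,0.0538,-0.0313,0.2775,1,0,0,0,0.0538,-0.0313,0.2775,1,0,0,0,0.0538,-0.0313,0.2775,0.1,0,0,0,0.0538,-0.0313,0.2775,0.1,0,0,0,0.0538,-0.0313,0.2775,0.1,0,0,0,0.0538,-0.0313,0.2775,0.1,0,0,0,0.0538,-0.0313,0.2775,0.1,0,0,0,0.0538,-0.0313,0.2775,0.1,0,0,0,0.0538,-0.0313,0.2775,0.1,0,0,0,0.0538,-0.0313,0.2775,0.1],
  "grip_n": 40
}}

```text
clock: 3.7
position: [0.4575, 0.1352, 0.0099]
ee_rot: [-0.0, 1.0, 0.0, 0.0]
ft_force: [-2.0, -0.9, 5.6]
grip_width: 0.314
grasp_force: 39.0
```

Scaled: -0.143 m is -0.1788, 0.134 m is 0.1675.

{"api": "inch_along", "payload": {
  "moves": [0,0,0,0,0,-0.025,0.1,0,0,0,0,0,-0.0625,0.1,0,0,0,0,0,-0.1,0.1,0,0,0,-0.025,0.025,-0.125,0.1,0,0,0,-0.0625,0.0588,-0.125,0.1,0,0,0,-0.1063,0.1,-0.125,0.1,0,0,0,-0.1475,0.1375,-0.125,0.1,0,0,0,-0.1725,0.1625,-0.125,0.1,0,0,0,-0.1788,0.1675,-0.1125,0.1,0,0,0,-0.1788,0.1675,-0.075,0.1,0,0,0,-0.1788,0.1675,-0.0375,0.1,0,0,0,-0.1788,0.1675,-0.0188,0.1,0,0,0,-0.1788,0.1675,-0.0113,0.1,0,0,0,-0.1788,0.1675,-0.01,0.1,0,0,0,-0.1788,0.1675,-0.01,0.1,0,0,0,-0.1788,0.1675,-0.01,0.1]
}}

```text
clock: 5.7
position: [0.6006, 0.2693, 0.0182]
ee_rot: [-0.0, 1.0, 0.0, 0.001]
ft_force: [0.1, 1.3, -0.9]
grip_width: 0.314
grasp_force: 39.5
```

Scaled: 0.0042 m is 0.0053, 0.0035 m is 0.0044.

{"api": "inch_along", "payload": {
  "moves": [0,0,0,0,0,0.0025,0.1,0,0,0,0,0,0.0044,0.1,0,0,0,0,0,0.0053,0.1,0,0,0,0,0,0.0053,0.1,0,0,0,0,0,0.0053,0.1]
}}

```text
clock: 6.32
position: [0.6002, 0.2691, 0.014]
ee_rot: [-0.0, 1.0, 0.0, 0.0]
ft_force: [-3.9, -2.0, 6.8]
grip_width: 0.311
grasp_force: 40.5
```

Scaled: -0.246 m is -0.3075, 0.13 m is 0.1625.

{"api": "inch_along", "payload": {
  "moves": [0,0,0,0,0,0,0.4,0,0,0,0,0,0,0.5,0,0,0,0,0,0,0.6,0,0,0,0,0,0,0.65,0,0,0,0,0,-0.0125,0.65,0,0,0,0,0,-0.0375,0.65,0,0,0,0,0,-0.075,0.7,0,0,0,0.0125,-0.025,-0.125,1,0,0,0,0.0438,-0.075,-0.1375,1,0,0,0,0.075,-0.1375,-0.1375,1,0,0,0,0.1063,-0.1938,-0.1375,1,0,0,0,0.1375,-0.25,-0.1375,1,0,0,0,0.1625,-0.2938,-0.1375,1,0,0,0,0.1688,-0.3075,-0.1375,1,0,0,0,0.1688,-0.3075,-0.1375,1]
}}

```text
clock: 8.2
position: [0.4658, 0.023, 0.1242]
ee_rot: [0.0, 1.0, 0.0, 0.001]
ft_force: [0.3, 0.0, -0.4]
grip_width: 0.998
grasp_force: 0.0
```

Run:
```python
from h import *
print(tool()[:3,3].round(4))
cv2.imwrite("pics/w2.png",cv2.resize(camrig.camera("wrist"),(800,600)))
```

```text
[0.4658 0.023  0.1242]
```

View pics/w2.png

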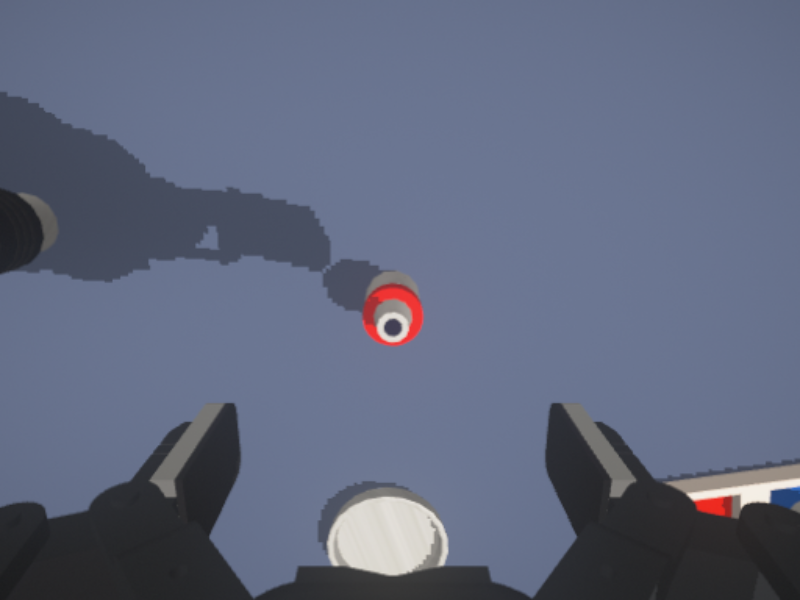

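The red objective stands centred between the fingers, nose at (392,327). I go down, grip and carry it to the red bay.

Scaled: 0.115 m is 0.1438, 0.11 m is 0.1375.

{"api": "inch_along", "payload": {
  "moves": [0,0,0,0,0,0.0375,1,0,0,0,0,0,0.0813,1,0,0,0,0,0,0.1188,1,0,0,0,0,0,0.1375,1,0,0,0,0,0,0.1438,1,0,0,0,0,0,0.1438,1,0,0,0,0,0,0.1438,0.1,0,0,0,0,0,0.1438,0.1,0,0,0,0,0,0.1438,0.1,0,0,0,0,0,0.1438,0.1,0,0,0,0,0,0.1438,0.1,0,0,0,0,0,0.1438,0.1,0,0,0,0,0,0.1438,0.1,0,0,0,0,0,0.1438,0.1],
  "grip_n": 40
}}

```text
clock: 10.0
position: [0.4654, 0.023, 0.0086]
ee_rot: [-0.0, 1.0, 0.0, 0.0]
ft_force: [-1.5, -0.4, 6.4]
grip_width: 0.317
grasp_force: 39.0
```

{"api": "inch_along", "payload": {
  "moves": [0,0,0,0,0,-0.025,0.1,0,0,0,0,0,-0.0625,0.1,0,0,0,0,0,-0.1,0.1,0,0,0,-0.025,0.025,-0.125,0.1,0,0,0,-0.0625,0.0688,-0.125,0.1,0,0,0,-0.1,0.1188,-0.125,0.1,0,0,0,-0.1375,0.1625,-0.125,0.1,0,0,0,-0.1688,0.2,-0.125,0.1,0,0,0,-0.1825,0.2175,-0.1125,0.1,0,0,0,-0.1825,0.2175,-0.075,0.1,0,0,0,-0.1825,0.2175,-0.0375,0.1,0,0,0,-0.1825,0.2175,-0.0188,0.1,0,0,0,-0.1825,0.2175,-0.0113,0.1,0,0,0,-0.1825,0.2175,-0.0081,0.1,0,0,0,-0.1825,0.2175,-0.0063,0.1,0,0,0,-0.1825,0.2175,-0.0063,0.1,0,0,0,-0.1825,0.2175,-0.0063,0.1]
}}

```text
clock: 12.12
position: [0.6114, 0.1971, 0.0136]
ee_rot: [-0.0, 1.0, 0.0, 0.0]
ft_force: [-0.5, -0.8, -1.6]
grip_width: 0.316
grasp_force: 39.5
```

Scaled: 0.1675 m is 0.2094, 0.12 m is 0.15.

{"api": "inch_along", "payload": {
  "moves": [0,0,0,0,0,0.0015,0.1,0,0,0,0,0,0.0015,0.1,0,0,0,0,0,0.0015,0.4,0,0,0,0,0,0.0015,0.5,0,0,0,0,0,0.0015,0.6,0,0,0,0,0,0.0015,0.65,0,0,0,0,0,-0.0125,0.65,0,0,0,0,0,-0.0375,0.65,0,0,0,0,0,-0.075,0.7,0,0,0,0.0125,0.0063,-0.125,1,0,0,0,0.05,0.025,-0.1375,1,0,0,0,0.1,0.0525,-0.1375,1,0,0,0,0.15,0.0788,-0.1375,1,0,0,0,0.1938,0.1013,-0.1375,1,0,0,0,0.2094,0.11,-0.1375,1,0,0,0,0.2094,0.11,-0.1375,1]
}}

```text
clock: 14.12
position: [0.4438, 0.2855, 0.1243]
ee_rot: [-0.001, 1.0, 0.001, 0.001]
ft_force: [-0.3, -0.2, -0.9]
grip_width: 0.998
grasp_force: 0.0
```

Run:
```python
from h import *
print(tool()[:3,3].round(4))
cv2.imwrite("pics/w3.png",cv2.resize(camrig.camera("wrist"),(800,600)))
```

```text
[0.4438 0.2855 0.1243]
```

View pics/w3.png

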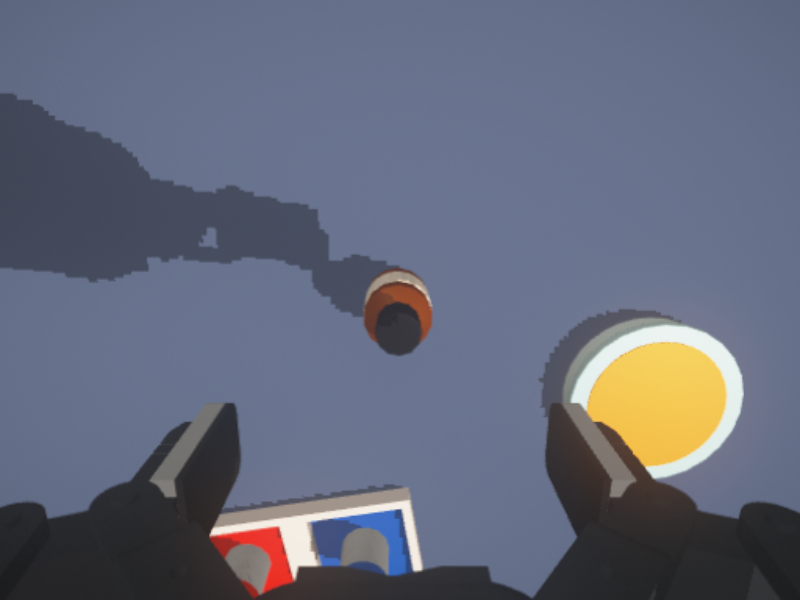

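Both objectives stand upright in their own bays, and the bottle cap is centred at (398,330). I pick up the bottle and carry it to the dish.

Scaled: 0.115 m is 0.1438, 0.11 m is 0.1375.

{"api": "inch_along", "payload": {
  "moves": [0,0,0,0,0,0.0375,1,0,0,0,0,0,0.0813,1,0,0,0,0,0,0.1188,1,0,0,0,0,0,0.1375,1,0,0,0,0,0,0.1438,1,0,0,0,0,0,0.1438,1,0,0,0,0,0,0.1438,0.1,0,0,0,0,0,0.1438,0.1,0,0,0,0,0,0.1438,0.1,0,0,0,0,0,0.1438,0.1,0,0,0,0,0,0.1438,0.1,0,0,0,0,0,0.1438,0.1,0,0,0,0,0,0.1438,0.1,0,0,0,0,0,0.1438,0.1],
  "grip_n": 40
}}

```text
clock: 15.92
position: [0.4438, 0.2853, 0.0087]
ee_rot: [-0.0, 1.0, 0.0, 0.0]
ft_force: [-0.7, -0.2, 5.7]
grip_width: 0.36
grasp_force: 39.3
```

{"api": "inch_along", "payload": {
  "moves": [0,0,0,0,0,-0.025,0.1,0,0,0,0,0,-0.0625,0.1,0,0,0,0,0,-0.1,0.1,0,0,0,-0.0125,-0.0188,-0.125,0.1,0,0,0,-0.0438,-0.0663,-0.125,0.1,0,0,0,-0.0775,-0.1188,-0.125,0.1,0,0,0,-0.1125,-0.1725,-0.125,0.1,0,0,0,-0.1463,-0.2263,-0.125,0.1,0,0,0,-0.1788,-0.2788,-0.125,0.1,0,0,0,-0.2025,-0.3163,-0.125,0.1,0,0,0,-0.2125,-0.3319,-0.1125,0.1,0,0,0,-0.2125,-0.3319,-0.075,0.1,0,0,0,-0.2125,-0.3319,-0.0375,0.1,0,0,0,-0.2125,-0.3319,-0.0188,0.1,0,0,0,-0.2125,-0.3319,-0.0113,0.1,0,0,0,-0.2125,-0.3319,-0.0081,0.1,0,0,0,-0.2125,-0.3319,-0.0063,0.1,0,0,0,-0.2125,-0.3319,-0.0063,0.1,0,0,0,-0.2125,-0.3319,-0.0063,0.1]
}}

```text
clock: 18.3
position: [0.6139, 0.0196, 0.0135]
ee_rot: [-0.0, 1.0, 0.0, 0.0]
ft_force: [-0.5, 0.0, -1.5]
grip_width: 0.365
grasp_force: 39.7
```

Scaled: 0.186 m is 0.2325, -0.18 m is -0.225.

{"api": "inch_along", "payload": {
  "moves": [0,0,0,0,0,0.0013,0.1,0,0,0,0,0,0.0013,0.1,0,0,0,0,0,0.0013,0.45,0,0,0,0,0,0.0013,0.55,0,0,0,0,0,0.0013,0.65,0,0,0,0,0,0.0013,0.7,0,0,0,0,0,-0.0125,0.7,0,0,0,0,0,-0.0375,0.7,0,0,0,0,0,-0.075,0.7,0,0,0,0.0125,-0.0125,-0.125,1,0,0,0,0.05,-0.0488,-0.1375,1,0,0,0,0.0938,-0.09,-0.1375,1,0,0,0,0.1375,-0.1325,-0.1375,1,0,0,0,0.1813,-0.175,-0.1375,1,0,0,0,0.2188,-0.2113,-0.1375,1,0,0,0,0.2325,-0.225,-0.1375,1,0,0,0,0.2325,-0.225,-0.1375,1,0,0,0,0.2325,-0.225,-0.1375,1]
}}

```text
clock: 20.55
position: [0.4289, -0.1595, 0.1236]
ee_rot: [-0.001, 1.0, 0.0, 0.0]
ft_force: [0.3, 0.1, 0.4]
grip_width: 1.001
grasp_force: 0.0
```

Run:
```python
from h import *
print(tool()[:3,3].round(4))
cv2.imwrite("pics/w4.png",cv2.resize(camrig.camera("wrist"),(800,600)))
```

```text
[ 0.4289 -0.1595  0.1236]
```

View pics/w4.png

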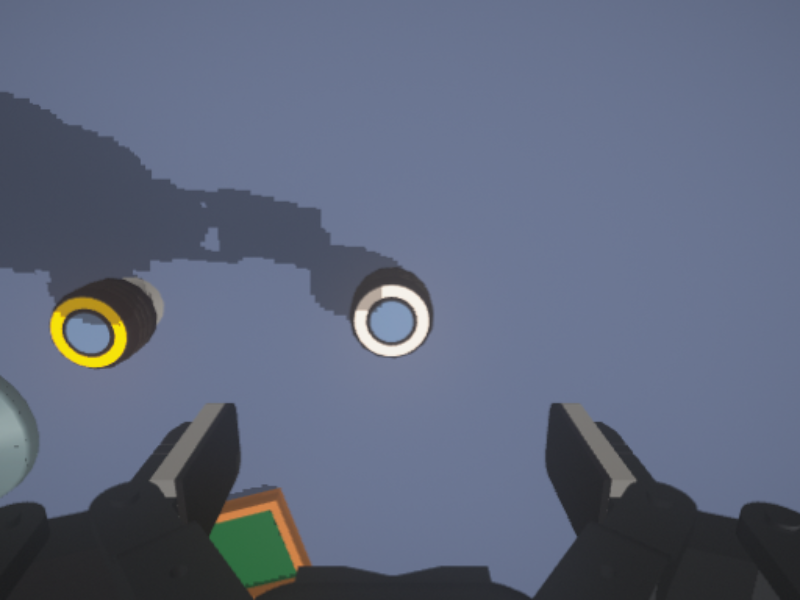

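The white eyepiece is centred at (392,321). I pick it up and carry it to the far green bay.

Scaled: 0.1135 m is 0.1419, 0.11 m is 0.1375.

{"api": "inch_along", "payload": {
  "moves": [0,0,0,0,0,0.0375,1,0,0,0,0,0,0.0813,1,0,0,0,0,0,0.1188,1,0,0,0,0,0,0.1375,1,0,0,0,0,0,0.1419,1,0,0,0,0,0,0.1419,1,0,0,0,0,0,0.1419,0.1,0,0,0,0,0,0.1419,0.1,0,0,0,0,0,0.1419,0.1,0,0,0,0,0,0.1419,0.1,0,0,0,0,0,0.1419,0.1,0,0,0,0,0,0.1419,0.1,0,0,0,0,0,0.1419,0.1,0,0,0,0,0,0.1419,0.1],
  "grip_n": 40
}}

```text
clock: 22.35
position: [0.428, -0.1605, 0.0101]
ee_rot: [-0.0, 1.0, 0.0, 0.0]
ft_force: [-1.1, 0.4, 6.5]
grip_width: 0.43
grasp_force: 39.4
```

{"api": "inch_along", "payload": {
  "moves": [0,0,0,0,0,-0.025,0.1,0,0,0,0,0,-0.0625,0.1,0,0,0,0,0,-0.1,0.1,0,0,0,-0.025,-0.0075,-0.125,0.1,0,0,0,-0.075,-0.0238,-0.125,0.1,0,0,0,-0.125,-0.0388,-0.125,0.1,0,0,0,-0.175,-0.0538,-0.125,0.1,0,0,0,-0.225,-0.07,-0.125,0.1,0,0,0,-0.2688,-0.0838,-0.125,0.1,0,0,0,-0.285,-0.0881,-0.1125,0.1,0,0,0,-0.285,-0.0881,-0.075,0.1,0,0,0,-0.285,-0.0881,-0.0375,0.1,0,0,0,-0.285,-0.0881,-0.0188,0.1,0,0,0,-0.285,-0.0881,-0.0113,0.1,0,0,0,-0.285,-0.0881,-0.0081,0.1,0,0,0,-0.285,-0.0881,-0.0063,0.1,0,0,0,-0.285,-0.0881,-0.0063,0.1,0,0,0,-0.285,-0.0881,-0.0063,0.1]
}}

```text
clock: 24.6
position: [0.656, -0.231, 0.015]
ee_rot: [-0.0, 1.0, -0.0, 0.0]
ft_force: [0.6, 0.5, -0.8]
grip_width: 0.429
grasp_force: 40.3
```

{"api": "inch_along", "payload": {
  "moves": [0,0,0,0,0,0.0013,0.1,0,0,0,0,0,0.0013,0.1,0,0,0,0,0,0.0013,0.5,0,0,0,0,0,0.0013,0.6,0,0,0,0,0,0.0013,0.7,0,0,0,0,0,0.0013,0.75,0,0,0,0,0,-0.0125,0.75,0,0,0,0,0,-0.0375,0.75,0,0,0,0,0,-0.075,0.75,0,0,0,0.0125,-0.0038,-0.125,1,0,0,0,0.0625,-0.0175,-0.1375,1,0,0,0,0.1125,-0.0325,-0.1375,1,0,0,0,0.1625,-0.0463,-0.1375,1,0,0,0,0.2125,-0.06,-0.1375,1,0,0,0,0.2625,-0.075,-0.1375,1,0,0,0,0.2775,-0.0788,-0.1375,1,0,0,0,0.2775,-0.0788,-0.1375,1,0,0,0,0.2775,-0.0788,-0.1375,1]
}}

```text
clock: 26.85
position: [0.4352, -0.2935, 0.1251]
ee_rot: [-0.001, 1.0, -0.0, 0.001]
ft_force: [1.4, 0.1, -0.1]
grip_width: 1.0
grasp_force: 0.0
```

Run:
```python
from h import *
print(tool()[:3,3].round(4))
cv2.imwrite("pics/w5.png",cv2.resize(camrig.camera("wrist"),(800,600)))
```

```text
[ 0.4352 -0.2935  0.1251]
```

View pics/w5.png

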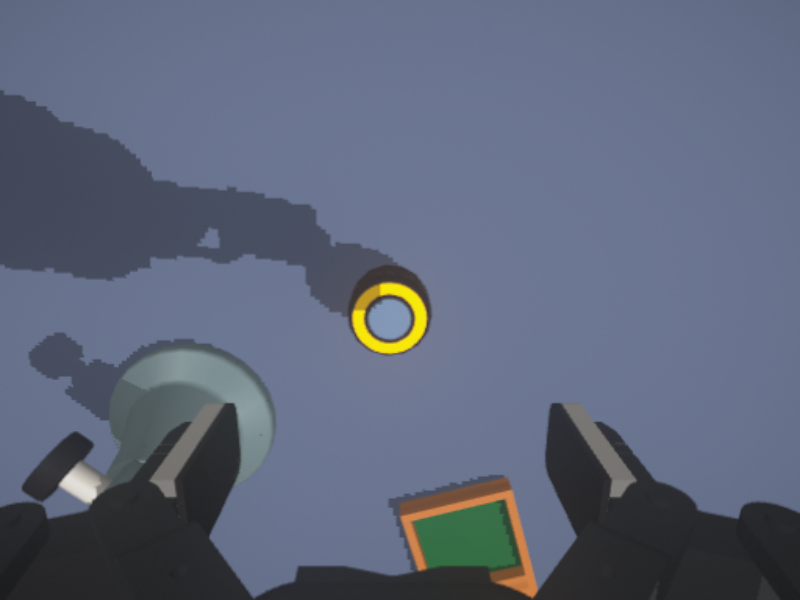

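The yellow eyepiece is centred at (389,318), and the stand's foot, which reaches to about (275,415), is clear of the fingers' way down.

Scaled: 0.115 m is 0.1438, 0.03 m is 0.0375.

{"api": "inch_along", "payload": {
  "moves": [0,0,0,0,0,0.0375,1,0,0,0,0,0,0.0813,1,0,0,0,0,0,0.1188,1,0,0,0,0,0,0.1375,1,0,0,0,0,0,0.1438,1,0,0,0,0,0,0.1438,1,0,0,0,0,0,0.1438,0.1,0,0,0,0,0,0.1438,0.1,0,0,0,0,0,0.1438,0.1,0,0,0,0,0,0.1438,0.1,0,0,0,0,0,0.1438,0.1,0,0,0,0,0,0.1438,0.1,0,0,0,0,0,0.1438,0.1,0,0,0,0,0,0.1438,0.1],
  "grip_n": 40
}}

```text
clock: 28.65
position: [0.4341, -0.2941, 0.0103]
ee_rot: [-0.0, 1.0, 0.0, 0.0]
ft_force: [-1.9, 0.7, 5.4]
grip_width: 0.43
grasp_force: 39.4
```

{"api": "inch_along", "payload": {
  "moves": [0,0,0,0,0,-0.025,0.1,0,0,0,0,0,-0.0625,0.1,0,0,0,0,0,-0.1,0.1,0,0,0,-0.025,0.0075,-0.125,0.1,0,0,0,-0.0688,0.02,-0.125,0.1,0,0,0,-0.1188,0.0338,-0.125,0.1,0,0,0,-0.1625,0.0463,-0.125,0.1,0,0,0,-0.185,0.0525,-0.125,0.1,0,0,0,-0.19,0.0538,-0.1125,0.1,0,0,0,-0.19,0.0538,-0.075,0.1,0,0,0,-0.19,0.0538,-0.0375,0.1,0,0,0,-0.19,0.0538,-0.0188,0.1,0,0,0,-0.19,0.0538,-0.0113,0.1,0,0,0,-0.19,0.0538,-0.0081,0.1,0,0,0,-0.19,0.0538,-0.0063,0.1,0,0,0,-0.19,0.0538,-0.0063,0.1,0,0,0,-0.19,0.0538,-0.0063,0.1]
}}

```text
clock: 30.78
position: [0.586, -0.251, 0.015]
ee_rot: [-0.0, 1.0, -0.0, 0.0]
ft_force: [0.0, 0.3, -1.4]
grip_width: 0.431
grasp_force: 40.2
```

Next I release it, rise and back off toward the base so that the top view is clear.

Scaled: -0.2 m is -0.25, 0.18 m is 0.225.

{"api": "inch_along", "payload": {
  "moves": [0,0,0,0,0,0.0013,0.1,0,0,0,0,0,0.0013,0.1,0,0,0,0,0,0.0013,0.5,0,0,0,0,0,0.0013,0.6,0,0,0,0,0,0.0013,0.7,0,0,0,0,0,0.0013,0.75,0,0,0,0,0,-0.0125,0.75,0,0,0,0,0,-0.0375,0.75,0,0,0,0,0,-0.075,0.75,0,0,0,0,0.025,-0.125,1,0,0,0,0.0375,0.075,-0.1625,1,0,0,0,0.075,0.125,-0.2,1,0,0,0,0.1125,0.175,-0.25,1,0,0,0,0.15,0.2125,-0.25,1,0,0,0,0.175,0.225,-0.25,1,0,0,0,0.175,0.225,-0.25,1,0,0,0,0.175,0.225,-0.25,1]
}}

```text
clock: 32.9
position: [0.4463, -0.0716, 0.2155]
ee_rot: [0.0, 1.0, 0.0, 0.001]
ft_force: [0.6, -0.1, 0.3]
grip_width: 0.999
grasp_force: 0.0
```

Run:
```python
from h import *
T=tool(); print(T[:3,3].round(4))
w=camrig.camera("wrist"); t=camrig.camera("top"); s=camrig.camera("scene")
cv2.imwrite("pics/w6.png",np.vstack([np.hstack([cv2.resize(w,(400,300)),cv2.resize(t,(400,300))]),np.hstack([cv2.resize(s[180:310,120:350],(800,300),interpolation=cv2.INTER_CUBIC)])]))
```

```text
[ 0.4463 -0.0716  0.2155]
```

View pics/w6.png

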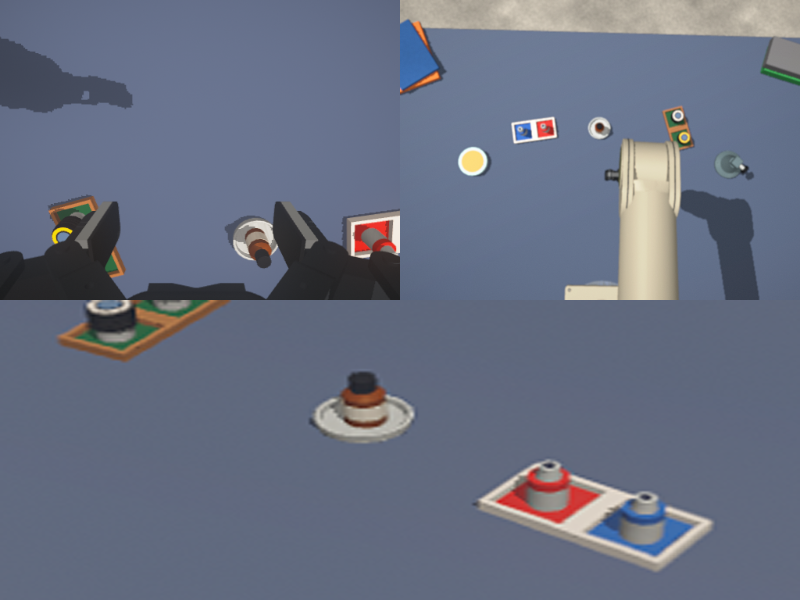

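All five parts stand upright in their places, with the objectives at (548,485) and (643,517) and the bottle in the dish. Before handing in, I'll look closer at the eyepieces and the centring.

Run:
```python
from h import *
t=camrig.camera("top")
a=t[130:200,330:380]; b=t[140:190,140:275]
c=np.zeros((600,800,3),np.uint8); c[:420,:300]=cv2.resize(a,None,fx=6,fy=6,interpolation=cv2.INTER_CUBIC)
b=cv2.resize(b,None,fx=3.6,fy=3.6,interpolation=cv2.INTER_CUBIC); c[:b.shape[0],310:310+b.shape[1]]=b
cv2.imwrite("pics/t7.png",c)
for n,uv in(("white",.044),("yellow",.044)): pass
```

```text
(no output)
```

View pics/t7.png

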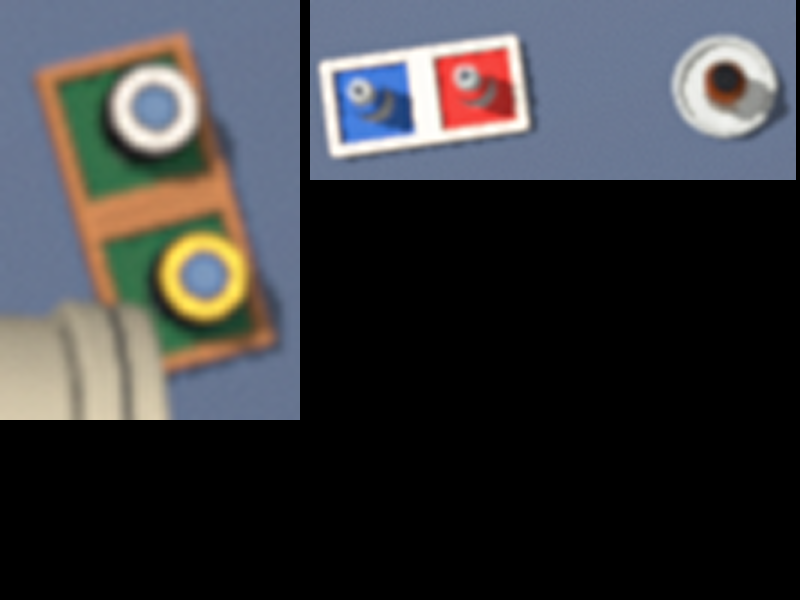

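Run:
```python
from h import *
A=lambda c,r:(330+c/6,130+r/6)
q=[world("top",A(*p),.012) for p in((37,72),(185,35),(275,340))]
c=(q[0]+q[2])/2; y=(q[1]-q[2])/np.linalg.norm(q[1]-q[2]); x=np.array([y[1],-y[0]])
print(c.round(4),np.linalg.norm(q[1]-q[2]),np.linalg.norm(q[1]-q[0]))
for n,p in(("white",(154,109)),("yellow",(204,277))):
    w=world("top",A(*p),.048); print(n,w.round(4),"tray x,y mm",(1e3*np.array([x@(w-c),y@(w-c)])).round(1))
```

```text
[ 0.6203 -0.2382] 0.13688409969740944 0.06622194466311337
white [ 0.6543 -0.2302] tray x,y mm [ 1.8 34.8]
yellow [ 0.5841 -0.2508] tray x,y mm [  2.1 -38.3]
```

Both eyepieces are within about 2.5 mm of their bay centres, so I hand the job in.

```bash
python3 -c "
from workcell import manip, camrig, telemetry
print(manip.hand_in())"
```

```text
the job is handed in; nothing more can be done
None
```

I put all five parts in their places, standing upright in the last camera views, and handed the job in at about 33 s; the hand-in printed no verdict.

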